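Check two roll-cage brake levers and hold the good one for gauging

TASK

Two brake handles for the roll cage are clamped to the bench. Without gripping anything, use the outside of the fingers to press each hand lever in towards its bar as far as it will go, to find which one stops short of the bar; the other goes right in to it. Let the faulty lever spring back out and finish with the program still holding the good lever firmly in against its stop, so that its gap can be measured; do not force the levers, keep the fingers off the bars and leave everything else on the bench where it is.

Things in the scene. Friction and masses are not known exactly. Their poses are not given: they have to be found in the camera images.
- handle_a: One of two handles of the same make; which one has the good lever must be found by pressing. Bench stand fixed to the bench, clamp block and level bar. Origin on the bench top below the bar axis; bar along y, +x level and square to it, from the lever side (nearer the robot) to the far side. Lever pivot at x -30, y +15 mm; clamp block at y +45 to +85 mm, 148 mm high with bolts; base plate 8 mm thick
- handle_b: The other handle, same make, sizes and frame as handle_a, on its own stand
- bar_a: Level bar with black rubber grip, part of handle_a, same frame. Grip 32 mm in diameter (end collars 39), axis 115 mm above the bench, from y -28 to -152 mm. Not to be touched. Nothing stands in front of the lever; below it there is only the base plate (bolt heads 14 mm up), so fingers may reach 25 mm below the lever
- bar_b: Level bar with black rubber grip, part of handle_b, same frame. Grip 32 mm in diameter (end collars 39), axis 115 mm above the bench, from y -28 to -152 mm. Not to be touched. Nothing stands in front of the lever; below it there is only the base plate (bolt heads 14 mm up), so fingers may reach 25 mm below the lever
- lever_a (a joint): Hand lever of handle_a, turns level about its upright pivot. 0 at rest (57 mm gap to the grip at the blade's end), grows as it is pressed in (+x of the handle). A good lever meets a firm stop at 0.34 rad (20 mm gap left); a faulty one runs on to the grip at 0.51. The return spring gives 1 N at rest to 2.3 N fully in at the pad; 8 to 10 N at the pad is a firm check and yields a stop under 0.02 rad
- lever_b (a joint): Hand lever of handle_b; its values mean the same as for lever_a
- lever_a_pad (a point): Pressing point on lever_a's outer face (away from the bar), 90 mm from the pivot, 115 mm above the bench; moves with the lever. -x points out of the face, +y along the blade to the pivot. At rest at x -73, y -64 mm of the handle. Aluminium blade 16 mm tall, 10 thick, straight for 22 mm beyond this point and 60 mm towards the pivot, ball end 38 mm beyond
- lever_b_pad (a point): The same point on lever_b
- stapler: Desk stapler, 149 mm long, loose bystander, origin under its centre
- marker: Black felt marker, 145 mm long, lying loose, bystander
- masking_tape: Roll of masking tape, 98 mm across, 25 mm high, lying loose, bystander
- carton: Small carton 110 x 77 x 40 mm, loose bystander
- spanner: Spanner 150 mm long, lying loose, bystander
- hex_key: Angled hex key 95 x 33 mm of 6 mm steel, lying loose, bystander
- label_roll: White label roll, 99 mm across, 60 mm high, loose bystander

How it is judged:
On the way, in this order (a step that is already met when the one before it is completed fails the run):
1. the lever that does not stop short has been pressed right in to its bar by the fingers (value of joint lever_b above 0.485 rad and contact force between the fingers and lever_b above 2.5 N), for 0.1 s.
2. the faulty lever is out again and the good lever is pressed firmly in against its stop by the fingers (value of joint lever_a above 0.325 rad and contact force between the fingers and lever_a above 4 N and value of joint lever_b below 0.06 rad), for 0.3 s.
At the end, for the whole second after the job is handed in: the lever that stops short of its bar is held in against its stop (above 0.325 rad) by the fingers with more than 4 N, the other lever is back out (under 0.06 rad), the fingers are off the bar (all of step 2 and value of joint lever_a below 0.44 rad and contact force between the fingers and bar_a below 0.5 N); the arm keeps its last pose, push and grip.
It fails at once if a lever is forced (more than 40 N) (contact force between the fingers and lever_a above 40 N or contact force between the fingers and lever_b above 40 N).
It fails at once if a bar is touched or squeezed by the fingers (more than 3 N) (contact force between the fingers and bar_a above 3 N or contact force between the fingers and bar_b above 3 N).
It fails at once if a thing on the bench is moved by more than 20 mm or lifted (distance of any of stapler, marker, masking_tape, carton, spanner, hex_key, label_roll from where it was at the start of the episode above 0.02 m).
It also fails if it takes over 72 s, if anything falls off the work surface, if the arm or the gripper's body presses on something with over 40 N, if the wrist force passes 120 N, or if a joint passes its speed limit or range.

ROBOT

A 6-joint arm with a two-finger parallel gripper is mounted at the origin on the work surface; the furniture and walls round the work are solid. World frame = base frame: x ahead of the robot, y to its left, z up, the work surface at z = 0. Lengths are in m, angles in rad, forces in N, time in s.
With the tool pointing down it reaches from about 0.35 to 0.875 m from the base axis. Payload 4.2 kg.
Tool frame: the origin (TCP) lies at the very end of the fingers, on their centre line; the grasp point (between the pads) lies ctrl.hold_point_z behind it (ctrl.hold_point_z is the distance from the TCP to the grasp point, in m); z points along the fingers, y is the direction in which the jaws open and shut (so a half turn about z gives the same grasp; the last joint's range is limited). The gripper opens to 87 mm and grips with 3 to 60 N. Pads are 19 mm wide; open, the fingers measure 117 mm over their backs; the gripper's body (75 mm by 190 mm) begins 51 mm behind the grasp point.
Start: joints at [1.373, 0.385, 0.008, 0, -1.194, -0.259], TCP at [0.276, 0.561, 0.223] pointing down, gripper open.
Joint ranges: [-3.14, 3.14], [-1.21, 2.06], [-1.07, 1.41], [-3.16, 2.05], [-2.99, -0.16], [-3.1, 3.1]. Speed limits (rad/s): [2.79, 2.79, 3.14, 3.14, 3.14, 3.14].

INTERFACE

Orientations are given as a unit quaternion [w, x, y, z].
In Python, from bench import status, optics, ctrl gives the robot as it stands.
- The arm moves only by the tool move_arm, never from a script. Its argument "motion" is a list of rows, each a list of 6 numbers: the shift along the world's x, y, z in units of 60 mm (1.0 is 60 mm), then the turn, a rotation vector about the world's x, y, z in degrees. A call has 1 to 20 rows; each row shifts and turns the commanded pose from where the row before left it; what a row does not reach is not made up. A row lasts 1/8 s, in which the tool goes at most 62.5 mm and 10.7 degrees, less where a joint would pass 70% of its speed; a pose out of reach is approached as far as the arm can. A call is refused whole if a number of a shift passes 1 or a number of a turn 10.7, either way. A call with a gripper value outside its range is refused whole. "claw" is the finger opening in mm, from 0 to 87, set as the call begins (left out, the last holds). The fingers move at their own pace and stop on an object; the grip force is fixed at half the most. Time passes only in rows, so rows that do not move let the fingers close. It gives the time, the measured TCP pose, the force and the opening at its end, in the units of the state.
- status.read_state(): the state, without advancing time (a new reading comes with each control period).
- optics.camera(name): name is "scene" or "top" or "wrist"; returns the picture (420x560x3 uint8, blue, green, red); there is no depth.
- optics.camera_params(name): a dict with "fovy" (degrees; the focal length in pixels is half the picture's height over the tangent of half this angle, whatever the lens; pixels are square), "cx", "cy" (the principal point, pixels), "xyz" and "attitude" of the camera in the world; the wrist camera has in their place "T_tool_cam" (4x4, takes a point from camera to tool coordinates, whose origin is the TCP and whose axes are the flange's). Camera axes: x right, y down, z forward; pixel columns grow to the right and rows downward; lengths in m; the calibration is good to about 2 mm. The wrist camera is an equidistant fisheye: a pixel r from the principal point sees the ray r / f radians off the axis. A picture is of the moment at which its call begins: read the wrist's pose just before it. camera_params takes no time and is no camera call.
- ctrl.hand_in(): hands the job in, once; it reports no verdict.
The state is a dict: "time_s": time; "qpos": joint angles; "joint_vel": joint speeds; "tau": joint torques, N m; "eef_pos": TCP position; "eef_rot": TCP orientation; "ft_force": force on the tool from outside, world axes, zero at the start; "moment": the same for the moment, N m; "width": finger opening in m.
Only numpy, scipy, OpenCV 4.12 (cv2) and the standard library are available. Lean on these libraries where they do the work, as an engineer would, in place of code of your own. Each camera call takes 0.05 s, during which the arm holds its last target.

## Working session

There is one attempt and no reset: what is moved stays moved. The work goes in short steps, Python scripts to look and compute and a tool call to move; the robot and the scene stay as the last step left them, time stands still between calls to the robot, and variables do not carry over. Pictures are saved under pics/ and viewed, and the job is handed in when it is done.

Besides the shell and the picture viewer there is one more tool, called after "Call:" by a JSON object that holds its "api" and its "payload". move_arm: Moves the arm, as the interface text tells. Its arguments: {"type":"object","properties":{"motion":{"type":"array","items":{"type":"array","items":{"type":"number"}}},"claw":{"type":"number"}},"required":["motion"]}

```bash
ls; mkdir -p pics
python3 - <<'E'
from bench import status, optics, ctrl
import cv2
s=status.read_state(); print(s)
print(ctrl.hold_point_z)
for n in ("scene","top","wrist"):
    print(n,optics.camera_params(n))
    cv2.imwrite(f"pics/{n}0.png",optics.camera(n))
E
```

```text
pics
{'time_s': 0.0, 'qpos': array([ 1.37255832e+00,  3.85535076e-01,  6.61546479e-03, -5.54793044e-04,
       -1.19399891e+00, -2.58556788e-01]), 'joint_vel': array([-1.77337913e-03,  9.69229649e-04, -5.99514308e-05, -6.72602928e-04,
       -1.20302802e-03,  1.65619056e-04]), 'tau': array([ 1.61342189e-05, -3.90667391e+01,  1.87401402e+01,  4.21991944e+00,
        1.08325822e-02, -2.07118533e-04]), 'eef_pos': array([0.27539547, 0.56036762, 0.22146024]), 'eef_rot': array([ 1.06839151e-03,  9.74006745e-01, -2.26516376e-01, -2.25713580e-04]), 'ft_force': array([ 0.57566651,  0.29832319, -0.57501119]), 'moment': array([-0.03302488,  0.06785128, -0.01916117]), 'width': 0.08701187180617281}
0.0187
scene {'fovy': 55.392293408435066, 'cx': 273.09042833525, 'cy': 206.78473860539464, 'xyz': array([ 0.072806  , -0.52303368,  0.60638657]), 'attitude': array([-0.418668  ,  0.847829  , -0.28700665,  0.15339581])}
top {'fovy': 45.25619879886976, 'cx': 278.66095690227087, 'cy': 204.203416054011, 'xyz': array([0.4414428 , 0.03612795, 1.22631866]), 'attitude': array([-0.02275148,  0.71474224, -0.69868546,  0.02155279])}
wrist {'fovy': 65.70646984690485, 'cx': 281.59336195644806, 'cy': 208.59687706111487, 'T_tool_cam': array([[ 5.24324554e-04, -9.51838981e-01, -3.06597910e-01,
         8.45750906e-02],
       [ 9.99999205e-01,  8.50727493e-04, -9.30963465e-04,
         5.12975428e-07],
       [ 1.14695859e-03, -3.06597178e-01,  9.51838671e-01,
        -1.61021016e-01],
       [ 0.00000000e+00,  0.00000000e+00,  0.00000000e+00,
         1.00000000e+00]])}
```

View pics/scene0.png

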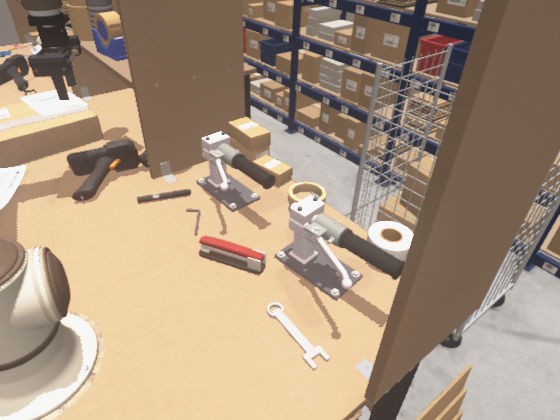

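View pics/top0.png

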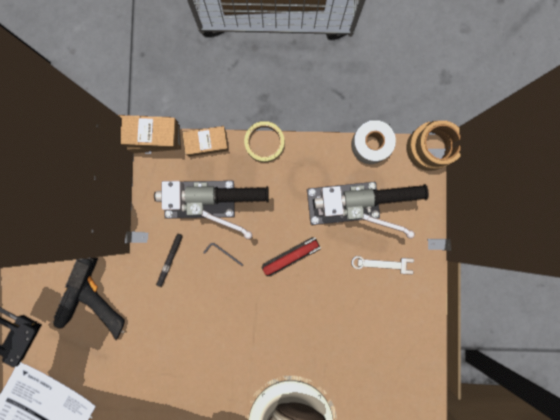

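View pics/wrist0.png

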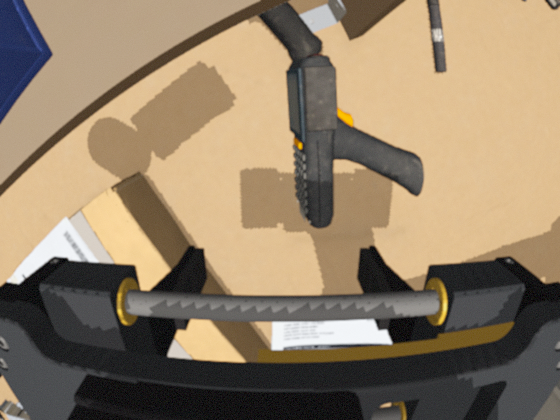

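The left handle in the top view is at about (215,200), with its lever ball at (249,235). The right handle is at about (365,200), with its lever ball at (411,234). Panels stand on both sides, and the arm starts beyond the left one, so I'll measure the panels as well as the handles.

```bash
cat > h.py <<'E'
import numpy as np, cv2
from scipy.spatial.transform import Rotation as R
from bench import status, optics, ctrl
def ray(n,u,v):
    p=optics.camera_params(n); f=210/np.tan(np.radians(p['fovy'])/2)
    q=p['attitude']; M=R.from_quat([q[1],q[2],q[3],q[0]]).as_matrix()
    return p['xyz'], M@np.array([(u-p['cx'])/f,(v-p['cy'])/f,1.])
def onz(n,u,v,z):
    o,d=ray(n,u,v); return o+d*(z-o[2])/d[2]
def pix(n,P):
    p=optics.camera_params(n); f=210/np.tan(np.radians(p['fovy'])/2)
    q=p['attitude']; M=R.from_quat([q[1],q[2],q[3],q[0]]).as_matrix()
    c=M.T@(np.array(P)-p['xyz']); return c[:2]/c[2]*f+[p['cx'],p['cy']]
E
python3 - <<'E'
from h import *
im=cv2.imread('pics/top0.png')
cv2.imwrite('pics/topcrop.png',cv2.resize(im[160:280,140:440],None,fx=2.6,fy=2.6,interpolation=cv2.INTER_CUBIC))
im=cv2.imread('pics/scene0.png')
cv2.imwrite('pics/scenecrop.png',cv2.resize(im[120:320,140:420],None,fx=2.8,fy=2.8,interpolation=cv2.INTER_CUBIC))
for u,v in [(130,125),(130,265),(137,238),(437,244),(460,240),(460,130),(447,262)]: print(u,v,onz('top',u,v,0).round(3))
for u,v in [(155,180),(168,172),(365,368),(385,395)]: print(u,v,onz('scene',u,v,0).round(3))
for ball,name in [((249,235),'L'),((411,234),'R')]: print(name,onz('top',*ball,.115).round(3))
E
```

```text
130 125 [0.706 0.41  0.   ]
130 265 [0.363 0.396 0.   ]
137 238 [0.428 0.381 0.   ]
437 244 [ 0.43  -0.347  0.   ]
460 240 [ 0.441 -0.403  0.   ]
460 130 [ 0.711 -0.403  0.   ]
447 262 [ 0.387 -0.372  0.   ]
155 180 [0.392 0.391 0.   ]
168 172 [0.438 0.407 0.   ]
365 368 [ 0.427 -0.335  0.   ]
385 395 [ 0.417 -0.385  0.   ]
L [0.442 0.103 0.115]
R [ 0.452 -0.254  0.115]
```

View pics/topcrop.png

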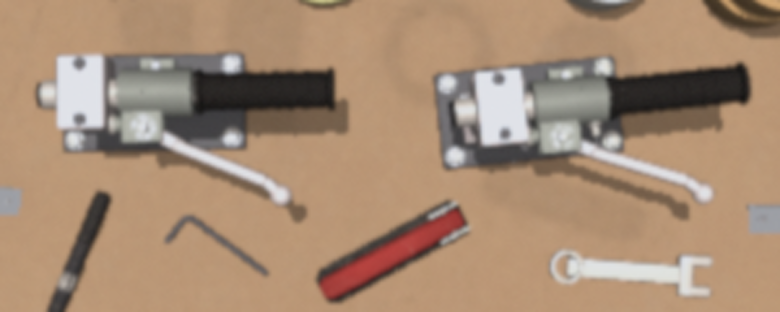

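View pics/scenecrop.png

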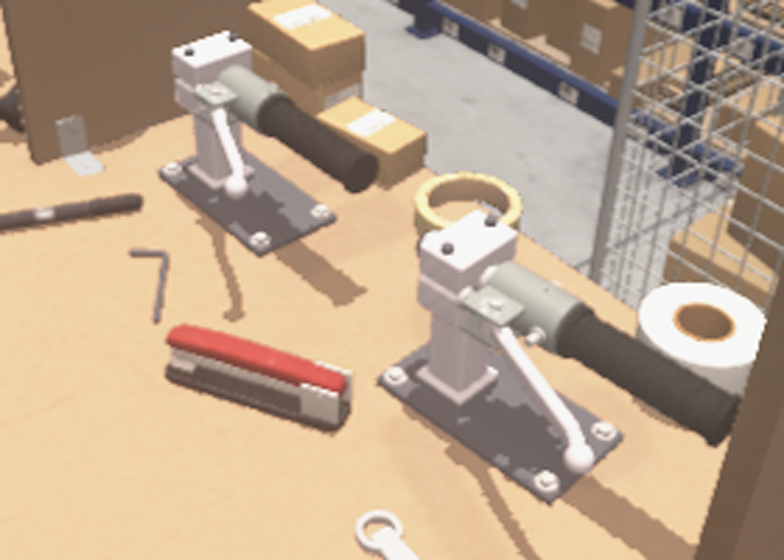

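Crop reading: the left grip runs from crop (198,90) to (333,90), with its ball at (281,196). The right grip runs from (612,95) to (747,84), with its ball at (704,193). Both levers are on the robot side. From these I'll work out the frames.

Run:
```python
from h import *
def c(u,v): return 140+u/2.6-.3,160+v/2.6-.3
for n,a,b,ball in [('L',(198,90),(333,90),(281,196)),('R',(612,95),(747,84),(704,193))]:
    A=onz('top',*c(*a),.115);B=onz('top',*c(*b),.115);K=onz('top',*c(*ball),.115)
    d=(A-B)[:2];L=np.linalg.norm(d); yh=d/L; xh=np.array([yh[1],-yh[0]]); yaw=np.degrees(np.arctan2(xh[1],xh[0]))
    O=B[:2]+yh*.152
    pad=O+xh*-.073+yh*-.064
    kb=[(K[:2]-O)@xh,(K[:2]-O)@yh]
    print(n,'len',L.round(4),'yaw',yaw.round(1),'O',O.round(3),'pad',pad.round(3),'ball in handle',np.round(kb,3),
     'piv',(O-xh*.03+yh*.015).round(3))
    # check in scene view
    for h in [(-.073,-.064,.115),(0,-.152,.115),(0,-.028,.115)]:
        P=np.r_[O+xh*h[0]+yh*h[1],h[2]]; q=pix('scene',P); print('  scene',q.round(0),'crop',((q-[140,120])*2.8).round(0))
    q=pix('scene',K); print(' ball scene crop',((q-[140,120])*2.8).round(0))
# objects: far extents
for nm,u,v in [('stapler',290,256),('hexk',222,253),('marker',169,260)]: print(nm,onz('top',u,v,.02).round(3))
```

```text
L len 0.1149 yaw 1.3 O [0.529 0.215] pad [0.458 0.15 ] ball in handle [-0.09  -0.108] piv [0.499 0.23 ]
  scene [220. 175.] crop [224. 154.]
  scene [269. 181.] crop [362. 172.]
  scene [237. 159.] crop [272. 109.]
 ball scene crop [237. 186.]
R len 0.1154 yaw 6.0 O [ 0.53  -0.138] pad [ 0.464 -0.209] ball in handle [-0.089 -0.106] piv [ 0.498 -0.126]
  scene [334. 265.] crop [544. 406.]
  scene [402. 271.] crop [734. 423.]
  scene [344. 236.] crop [571. 324.]
 ball scene crop [583. 458.]
stapler [0.394 0.009 0.02 ]
hexk [0.397 0.171 0.02 ]
marker [0.378 0.297 0.02 ]
```

Both balls reproject into the scene view to within about 1 px (left crop (237,186), right (583,458)), and the reach is plausible. The left panel's near edge is at about (0.39,0.39), so I'll retract first, then swing round inside it with the fingers closed.

Call:
{"api": "move_arm", "payload": {"motion": [[-0.35, -0.53, 0.2, 0, 0, 5], [-0.35, -0.53, 0.2, 0, 0, 5], [-0.35, -0.53, 0, 0, 0, 5], [-0.35, -0.53, 0, 0, 0, 6], [-0.35, -0.53, 0, 0, 0, 0], [-0.35, -0.53, 0, 0, 0, 0], [0, 0, 0, 0, 0, 0]], "claw": 0}}

```text
time_s: 1.02
eef_pos: [0.1489, 0.3681, 0.2468]
eef_rot: [-0.0, 0.999, -0.044, -0.0]
ft_force: [-0.8, 0.6, 0.1]
width: 0.025
```

Call:
{"api": "move_arm", "payload": {"motion": [[0.6, -0.5, 0, 0, 0, 0], [0.6, -0.5, 0, 0, 0, 0], [0.6, -0.5, 0, 0, 0, 0], [0.6, -0.5, 0, 0, 0, 0], [0.6, -0.5, 0, 0, 0, 0], [0.5, -0.6, 0, 0, 0, 0], [0.5, -0.6, 0, 0, 0, 0], [0, 0, 0, 0, 0, 0], [0, 0, 0, 0, 0, 0]]}}

```text
time_s: 2.15
eef_pos: [0.39, 0.1482, 0.2463]
eef_rot: [0.0, 0.999, -0.046, -0.0]
ft_force: [0.7, 0.0, -0.2]
width: 0.0006
```

Run:
```python
from h import *
s=status.read_state(); print({k:np.round(s[k],4) for k in ('time_s','qpos','eef_pos','eef_rot','ft_force','width')})
for n in ("scene","wrist"): cv2.imwrite(f"pics/{n}1.png",optics.camera(n))
```

```text
{'time_s': np.float64(2.15), 'qpos': array([ 7.5600e-01,  1.4000e-03, -4.2060e-01, -1.0000e-04, -1.1493e+00,
        7.2350e-01]), 'eef_pos': array([0.39  , 0.1482, 0.2463]), 'eef_rot': array([ 2.00e-04,  9.99e-01, -4.56e-02, -2.00e-04]), 'ft_force': array([ 0.6947,  0.027 , -0.1857]), 'width': np.float64(0.0006)}
```

View pics/scene1.png

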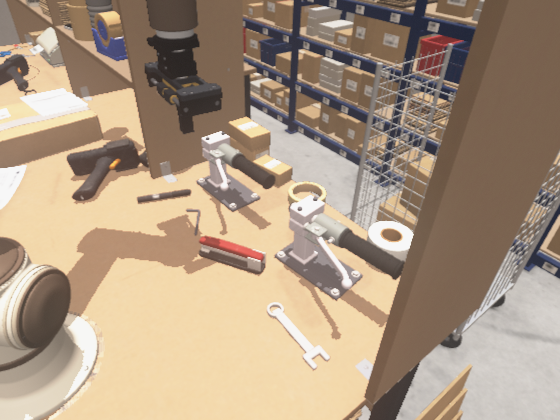

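View pics/wrist1.png

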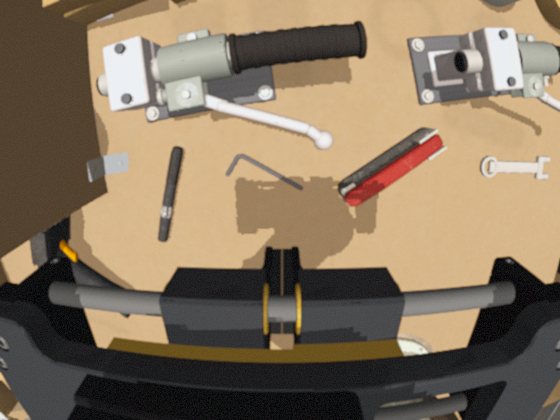

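The wrist view shows the closed fingers at (283,270), with the left lever ahead: ball at (323,139), blade from (210,100) to (310,133), grip from (231,52) to (364,42). I'll cross-check the positions with this view.

```bash
cat >> h.py <<'E'
def wrist(u,v,z,s=None):
    s=s or status.read_state(); p=optics.camera_params('wrist'); f=210/np.tan(np.radians(p['fovy'])/2)
    q=s['eef_rot']; M=R.from_quat([q[1],q[2],q[3],q[0]]).as_matrix(); T=p['T_tool_cam']
    a=np.array([u-p['cx'],v-p['cy']]); r=np.hypot(*a); t=r/f
    d=np.r_[a/r*np.sin(t),np.cos(t)]
    d=M@T[:3,:3]@d; o=s['eef_pos']+M@T[:3,3]
    return o+d*(z-o[2])/d[2]
E
python3 - <<'E'
from h import *
for n,u,v,z in [('ball',323,139,.115),('grip in',231,52,.115),('grip end',364,42,.115),('pivot',186,93,.125),('blade up',216,103,.123),('blade dn',308,131,.123),('lower edge mid',262,121,.117)]:
    print(n,wrist(u,v,z).round(3))
E
```

```text
ball [0.442 0.107 0.115]
grip in [0.529 0.182 0.115]
grip end [0.53  0.063 0.115]
pivot [0.497 0.224 0.125]
blade up [0.484 0.198 0.123]
blade dn [0.451 0.121 0.123]
lower edge mid [0.463 0.16  0.117]
```

The two views agree to about 4 mm, with the pad at about (0.457, 0.147). I'll go down in front of the lever and then advance to just short of it.

Call:
{"api": "move_arm", "payload": {"motion": [[0, 0, -0.51, 0, 0, 0], [0, 0, -0.51, 0, 0, 0], [0, 0, -0.51, 0, 0, 0], [0, 0, -0.51, 0, 0, 0], [0, 0, -0.51, 0, 0, 0], [0.2, 0, 0, 0, 0, 0], [0.2, 0, 0, 0, 0, 0], [0.1, 0, 0, 0, 0, 0], [0, 0, 0, 0, 0, 0], [0, 0, 0, 0, 0, 0]]}}

```text
time_s: 3.5
eef_pos: [0.4196, 0.148, 0.0939]
eef_rot: [-0.0, 0.999, -0.045, 0.0]
ft_force: [-1.0, -0.5, 0.1]
width: 0.0005
```

Run:
```python
from h import *
s=status.read_state(); print(s['eef_pos'],s['ft_force'])
for n in ("scene","wrist"): cv2.imwrite(f"pics/{n}2.png",optics.camera(n))
a=cv2.imread('pics/scene2.png')[100:250,120:320]
b=cv2.imread('pics/wrist2.png')
cv2.imwrite('pics/c2.png',np.hstack([cv2.resize(a,(400,300),interpolation=2),cv2.resize(b,(400,300))]))
```

```text
[0.4196058  0.14799498 0.09390669] [-1.03982029 -0.48538531  0.10539217]
```

View pics/c2.png

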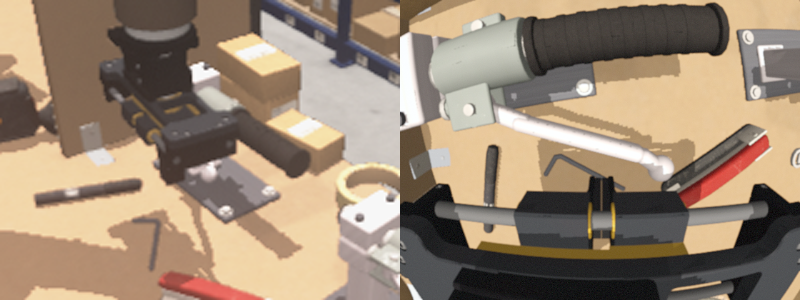

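The fingers are just in front of the left blade, in the middle of its straight part and clear of the bar. I'll advance gently.

Call:
{"api": "move_arm", "payload": {"motion": [[0.08, 0, 0, 0, 0, 0], [0.08, 0, 0, 0, 0, 0], [0.08, 0, 0, 0, 0, 0], [0.08, 0, 0, 0, 0, 0], [0, 0, 0, 0, 0, 0], [0, 0, 0, 0, 0, 0]]}}

```text
time_s: 4.35
eef_pos: [0.4387, 0.148, 0.0934]
eef_rot: [0.0, 0.999, -0.045, -0.0]
ft_force: [-0.1, 0.7, 0.5]
width: 0.0005
```

Call:
{"api": "move_arm", "payload": {"motion": [[0.08, 0, 0, 0, 0, 0], [0.08, 0, 0, 0, 0, 0], [0.08, 0, 0, 0, 0, 0], [0.08, 0, 0, 0, 0, 0], [0, 0, 0, 0, 0, 0], [0, 0, 0, 0, 0, 0]]}}

```text
time_s: 5.1
eef_pos: [0.458, 0.1482, 0.0934]
eef_rot: [-0.0, 0.999, -0.045, -0.0]
ft_force: [-1.1, -0.3, -1.2]
width: 0.0004
```

Run:
```python
from h import *
s=status.read_state(); print(s['eef_pos'],s['ft_force'],s['time_s'])
cv2.imwrite(f"pics/wrist3.png",optics.camera("wrist"))
```

```text
[0.45802916 0.14816659 0.0934192 ] [-1.07050967 -0.3488129  -1.21461827] 5.1
```

View pics/wrist3.png

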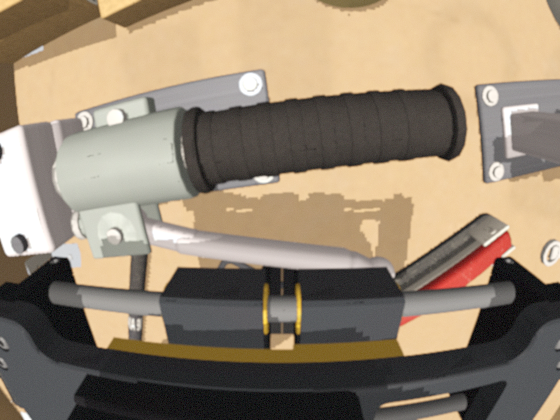

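Call:
{"api": "move_arm", "payload": {"motion": [[0.06, 0, 0, 0, 0, 0], [0.06, 0, 0, 0, 0, 0], [0.06, 0, 0, 0, 0, 0], [0.03, 0, 0, 0, 0, 0], [0, 0, 0, 0, 0, 0], [0, 0, 0, 0, 0, 0]]}}

```text
time_s: 5.9
eef_pos: [0.4704, 0.1479, 0.0934]
eef_rot: [0.0, 0.999, -0.045, -0.0]
ft_force: [-1.9, -1.6, -0.2]
width: 0.0002
```

Call:
{"api": "move_arm", "payload": {"motion": [[0.03, 0, 0, 0, 0, 0], [0.03, 0, 0, 0, 0, 0], [0, 0, 0, 0, 0, 0], [0, 0, 0, 0, 0, 0]]}}

```text
time_s: 6.4
eef_pos: [0.4742, 0.148, 0.0935]
eef_rot: [0.0, 0.999, -0.045, -0.0]
ft_force: [-2.2, -2.3, -0.0]
width: 0.0003
```

Call:
{"api": "move_arm", "payload": {"motion": [[0.03, 0, 0, 0, 0, 0], [0, 0, 0, 0, 0, 0], [0, 0, 0, 0, 0, 0]]}}

```text
time_s: 6.78
eef_pos: [0.4761, 0.1481, 0.0935]
eef_rot: [0.0, 0.999, -0.045, -0.0]
ft_force: [-3.3, -2.4, -0.1]
width: 0.0009
```

Call:
{"api": "move_arm", "payload": {"motion": [[0.03, 0, 0, 0, 0, 0], [0, 0, 0, 0, 0, 0], [0, 0, 0, 0, 0, 0]]}}

```text
time_s: 7.15
eef_pos: [0.4779, 0.1481, 0.0935]
eef_rot: [-0.0, 0.999, -0.045, 0.0]
ft_force: [-1.4, -2.5, -0.8]
width: 0.0007
```

Run:
```python
from h import *
s=status.read_state(); print(s['eef_pos'],s['ft_force'],s['time_s'])
cv2.imwrite(f"pics/wrist4.png",optics.camera("wrist"))
s=status.read_state(); print(s['ft_force'],s['time_s'])
```

```text
[0.47792661 0.14812381 0.09354595] [-1.37315492 -2.50722434 -0.80717773] 7.15
[-3.29209009 -1.92599843 -1.3519485 ] 7.2
```

View pics/wrist4.png

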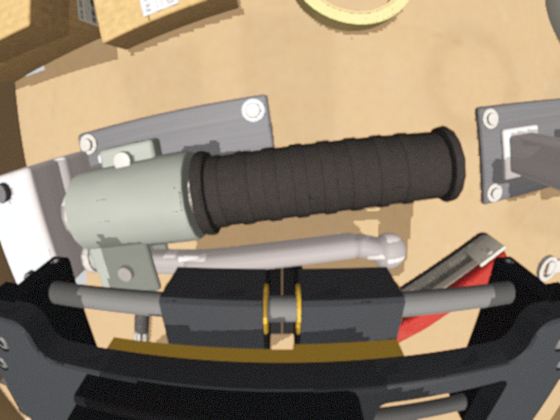

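The lever is now close to the bar: ball at (390,249), grip edge at about (385,205). I'll compute the gap and angle.

Run:
```python
from h import *
s=status.read_state()
O=np.array([.529,.212]); th=np.radians(1.3); xh=np.array([np.cos(th),np.sin(th)]); yh=np.array([-xh[1],xh[0]])
piv=O-.03*xh+.015*yh
def ang(P): d=P[:2]-piv; return np.degrees(np.arctan2(-d@xh,-d@yh))
r=np.array([.442,.105]);print('rest',ang(r),np.linalg.norm(r-piv))
P=wrist(390,249,.115,s);print(P.round(3),ang(P),np.linalg.norm(P[:2]-piv),'lever',np.radians(ang(r)-ang(P)))
print('grip lower edge',wrist(385,205,.115,s).round(3), 'collar end',wrist(462,165,.115,s).round(3))
```

```text
rest 26.337639805670353 0.13389791160843087
[0.492 0.094 0.115] 4.207002652023538 0.13285662052522093 lever 0.3862524838953232
grip lower edge [0.515 0.097 0.115] collar end [0.532 0.056 0.115]
```

The lever is at about 0.39 rad with only spring-level force, which suggests it is already past 0.34. I'll carry on in small steps.

Call:
{"api": "move_arm", "payload": {"motion": [[0.03, 0, 0, 0, 0, 0], [0.03, 0, 0, 0, 0, 0], [0, 0, 0, 0, 0, 0], [0, 0, 0, 0, 0, 0]]}}

```text
time_s: 7.7
eef_pos: [0.4815, 0.1481, 0.0935]
eef_rot: [-0.0, 0.999, -0.045, 0.0]
ft_force: [-3.3, -2.4, -0.5]
width: 0.0005
```

Call:
{"api": "move_arm", "payload": {"motion": [[0.03, 0, 0, 0, 0, 0], [0.02, 0, 0, 0, 0, 0], [0, 0, 0, 0, 0, 0], [0, 0, 0, 0, 0, 0]]}}

```text
time_s: 8.2
eef_pos: [0.4845, 0.1481, 0.0935]
eef_rot: [-0.0, 0.999, -0.045, 0.0]
ft_force: [-2.6, -2.5, 0.0]
width: 0.0007
```

Call:
{"api": "move_arm", "payload": {"motion": [[0.03, 0, 0, 0, 0, 0], [0, 0, 0, 0, 0, 0], [0, 0, 0, 0, 0, 0]]}}

```text
time_s: 8.57
eef_pos: [0.4856, 0.148, 0.0935]
eef_rot: [0.0, 0.999, -0.045, -0.001]
ft_force: [-4.8, -1.6, 1.4]
width: 0.0005
```

Call:
{"api": "move_arm", "payload": {"motion": [[0.03, 0, 0, 0, 0, 0], [0, 0, 0, 0, 0, 0], [0, 0, 0, 0, 0, 0]]}}

```text
time_s: 8.95
eef_pos: [0.4858, 0.1479, 0.0934]
eef_rot: [0.001, 0.999, -0.045, -0.002]
ft_force: [-9.9, -0.5, 4.5]
width: 0.0003
```

Run:
```python
from h import *
s=status.read_state(); print(s['eef_pos'],s['ft_force'],s['time_s'])
cv2.imwrite(f"pics/wrist5.png",optics.camera("wrist"))
s=status.read_state(); print(s['ft_force'],s['time_s'])
```

```text
[0.48576272 0.14786323 0.09339467] [-9.86342284 -0.50936632  4.53948543] 8.95
[-9.5116691   0.48202887  4.78107426] 9.0
```

View pics/wrist5.png

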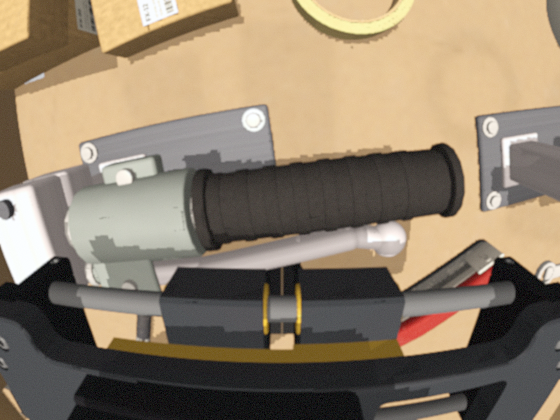

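Run:
```python
from h import *
s=status.read_state()
O=np.array([.529,.212]); th=np.radians(1.3); xh=np.array([np.cos(th),np.sin(th)]); yh=np.array([-xh[1],xh[0]])
piv=O-.03*xh+.015*yh
def ang(P): d=P[:2]-piv; return np.degrees(np.arctan2(-d@xh,-d@yh))
r=np.array([.442,.105])
P=wrist(389,238,.115,s);print(P.round(3),'lever',np.radians(ang(r)-ang(P)), 'gap', .529-.016-.005-P[0])
print('grip lower edge',wrist(350,232,.115,s).round(3))
im=cv2.imread('pics/wrist5.png'); cv2.imwrite('pics/c5.png',cv2.resize(im[130:310,60:480],None,fx=1.9,fy=1.9,interpolation=2))
```

```text
[0.506 0.094 0.115] lever 0.4922787232755992 gap 0.0020198859746176634
grip lower edge [0.511 0.114 0.115]
```

View pics/c5.png

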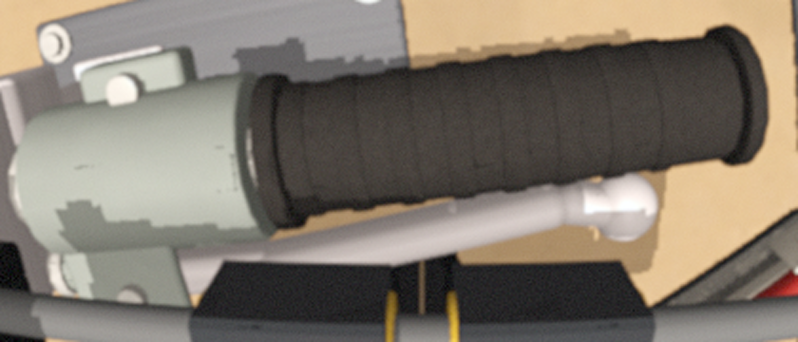

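The left lever ran all the way to the grip. It stopped hard at 9.9 N, the ball is touching the grip and I estimate the lever at 0.49–0.51 rad. So the left lever is the faulty one. I'll release it and move to the right handle.

Call:
{"api": "move_arm", "payload": {"motion": [[-0.2, 0, 0, 0, 0, 0], [-0.4, 0, 0, 0, 0, 0], [-0.4, 0, 0, 0, 0, 0], [-0.4, 0, 0, 0, 0, 0], [-0.1, 0, 0.5, 0, 0, 0], [0, 0, 0.5, 0, 0, 0], [0, -0.6, 0, 0, 0, 5], [0, -0.6, 0, 0, 0, 0], [0, -0.6, 0, 0, 0, 0], [0, -0.6, 0, 0, 0, 0], [0, -0.6, 0, 0, 0, 0], [0, -0.6, 0, 0, 0, 0], [0, -0.6, 0, 0, 0, 0], [0, -0.6, 0, 0, 0, 0], [0, -0.6, 0, 0, 0, 0], [0, -0.6, 0, 0, 0, 0], [0, 0, 0, 0, 0, 0], [0, 0, 0, 0, 0, 0]]}}

```text
time_s: 11.25
eef_pos: [0.3993, -0.2119, 0.1541]
eef_rot: [0.0, 1.0, -0.001, 0.002]
ft_force: [0.5, 0.4, 0.4]
width: 0.0004
```

Run:
```python
from h import *
s=status.read_state(); print(s['eef_pos'],s['eef_rot'],s['ft_force'],s['time_s'])
a=optics.camera("wrist");b=optics.camera("top")
cv2.imwrite("pics/wrist6.png",a); cv2.imwrite("pics/top6.png",b)
```

```text
[ 0.39925966 -0.21189821  0.15411232] [ 3.07425906e-04  9.99997477e-01 -1.48360904e-03  1.65833039e-03] [0.54397306 0.41312498 0.42613518] 11.25
```

View pics/wrist6.png

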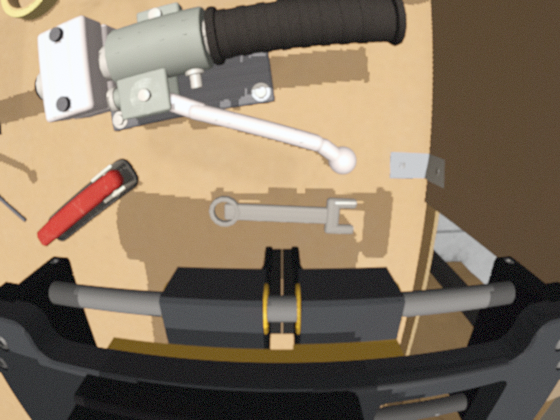

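View pics/top6.png

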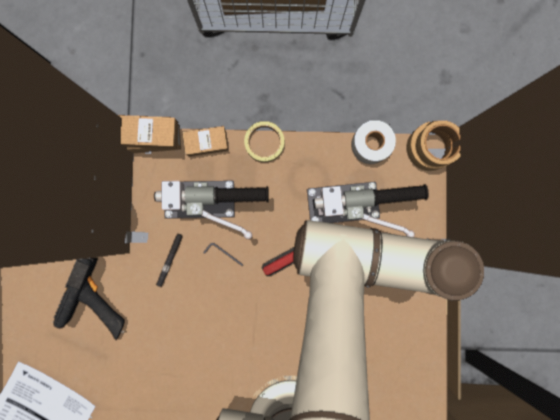

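The left lever has sprung back out: ball at (249,235), the same as at the start. In the wrist view the right blade runs from (175,100) to (330,150), with the ball at (343,159). I'll check the pad position.

Run:
```python
from h import *
s=status.read_state()
for n,u,v,z in [('ball',343,159,.115),('grip in',213,35,.115),('grip end',402,20,.115),('pivot',144,95,.125),('blade',262,126,.123)]:
    print(n,wrist(u,v,z,s).round(3))
for z in (.2,.35,.5): print(z,pix('top',(.4,-.212,z)))
a=cv2.imread('pics/top0.png').astype(int);b=cv2.imread('pics/top6.png').astype(int)
d=np.abs(a-b).max(2)[120:300,130:290]; print((d>40).sum(), np.argwhere(d>40)[:10])
```

```text
ball [ 0.452 -0.25   0.115]
grip in [ 0.53  -0.169  0.115]
grip end [ 0.544 -0.287  0.115]
pivot [ 0.495 -0.127  0.125]
blade [ 0.473 -0.2    0.123]
0.2 [401.08317324 259.09571302]
0.35 [422.02976566 263.09384152]
0.5 [451.66643478 268.75066671]
0 []
```

Call:
{"api": "move_arm", "payload": {"motion": [[0, 0, -0.34, 0, 0, 0], [0, 0, -0.34, 0, 0, 0], [0, 0, -0.34, 0, 0, 0], [0.25, 0, 0, 0, 0, 0], [0.25, 0, 0, 0, 0, 0], [0.15, 0, 0, 0, 0, 0], [0.1, 0, 0, 0, 0, 0], [0.1, 0, 0, 0, 0, 0], [0.1, 0, 0, 0, 0, 0], [0.1, 0, 0, 0, 0, 0], [0, 0, 0, 0, 0, 0], [0, 0, 0, 0, 0, 0]]}}

```text
time_s: 12.85
eef_pos: [0.4607, -0.2118, 0.0922]
eef_rot: [-0.0, 1.0, -0.002, -0.0]
ft_force: [-1.4, -0.2, 0.7]
width: 0.0005
```

Call:
{"api": "move_arm", "payload": {"motion": [[0.05, 0, 0, 0, 0, 0], [0.05, 0, 0, 0, 0, 0], [0.05, 0, 0, 0, 0, 0], [0, 0, 0, 0, 0, 0], [0, 0, 0, 0, 0, 0]]}}

```text
time_s: 13.48
eef_pos: [0.4701, -0.2119, 0.0924]
eef_rot: [0.0, 1.0, -0.001, 0.0]
ft_force: [-1.7, 0.3, 0.5]
width: 0.0007
```

Call:
{"api": "move_arm", "payload": {"motion": [[0.03, 0, 0, 0, 0, 0], [0, 0, 0, 0, 0, 0], [0, 0, 0, 0, 0, 0]]}}

```text
time_s: 13.85
eef_pos: [0.4719, -0.2119, 0.0924]
eef_rot: [0.0, 1.0, -0.002, 0.0]
ft_force: [-1.6, -1.3, -0.2]
width: 0.0002
```

Call:
{"api": "move_arm", "payload": {"motion": [[0.03, 0, 0, 0, 0, 0], [0, 0, 0, 0, 0, 0], [0, 0, 0, 0, 0, 0]]}}

```text
time_s: 14.22
eef_pos: [0.4737, -0.2119, 0.0924]
eef_rot: [0.0, 1.0, -0.001, 0.0]
ft_force: [-1.8, -1.7, -1.0]
width: 0.0002
```

Call:
{"api": "move_arm", "payload": {"motion": [[0.03, 0, 0, 0, 0, 0], [0, 0, 0, 0, 0, 0], [0, 0, 0, 0, 0, 0]]}}

```text
time_s: 14.6
eef_pos: [0.4755, -0.2119, 0.0923]
eef_rot: [0.0, 1.0, -0.002, 0.0]
ft_force: [-1.1, -1.2, -0.3]
width: 0.0007
```

Call:
{"api": "move_arm", "payload": {"motion": [[0.03, 0, 0, 0, 0, 0], [0, 0, 0, 0, 0, 0], [0, 0, 0, 0, 0, 0]]}}

```text
time_s: 14.98
eef_pos: [0.4772, -0.2119, 0.0923]
eef_rot: [0.0, 1.0, -0.002, -0.0]
ft_force: [-3.1, -2.2, 0.2]
width: 0.0002
```

Call:
{"api": "move_arm", "payload": {"motion": [[0.03, 0, 0, 0, 0, 0], [0, 0, 0, 0, 0, 0], [0, 0, 0, 0, 0, 0]]}}

```text
time_s: 15.35
eef_pos: [0.4791, -0.2119, 0.0923]
eef_rot: [0.0, 1.0, -0.001, 0.0]
ft_force: [-2.8, -2.6, -0.2]
width: 0.0004
```

Call:
{"api": "move_arm", "payload": {"motion": [[0.02, 0, 0, 0, 0, 0], [0, 0, 0, 0, 0, 0], [0, 0, 0, 0, 0, 0]]}}

```text
time_s: 15.72
eef_pos: [0.4803, -0.2119, 0.0923]
eef_rot: [-0.0, 1.0, -0.002, 0.0]
ft_force: [-1.7, -1.8, -0.9]
width: 0.0003
```

Call:
{"api": "move_arm", "payload": {"motion": [[0.02, 0, 0, 0, 0, 0], [0, 0, 0, 0, 0, 0], [0, 0, 0, 0, 0, 0]]}}

```text
time_s: 16.1
eef_pos: [0.4808, -0.2119, 0.0923]
eef_rot: [-0.0, 1.0, -0.002, -0.001]
ft_force: [-4.3, -1.2, 1.1]
width: 0.0006
```

Call:
{"api": "move_arm", "payload": {"motion": [[0.02, 0, 0, 0, 0, 0], [0, 0, 0, 0, 0, 0], [0, 0, 0, 0, 0, 0]]}}

```text
time_s: 16.48
eef_pos: [0.4808, -0.2119, 0.0922]
eef_rot: [-0.0, 1.0, -0.002, -0.002]
ft_force: [-6.7, -2.3, 3.3]
width: 0.0003
```

Run:
```python
from h import *
s=status.read_state(); print(s['eef_pos'],s['ft_force'],s['time_s'])
cv2.imwrite(f"pics/wrist7.png",optics.camera("wrist"))
s=status.read_state(); print(s['ft_force'],s['time_s'])
```

```text
[ 0.48083283 -0.21190849  0.092245  ] [-6.70917364 -2.31004973  3.25909647] 16.475
[-6.4620495  -1.59995317  3.59109477] 16.525
```

View pics/wrist7.png

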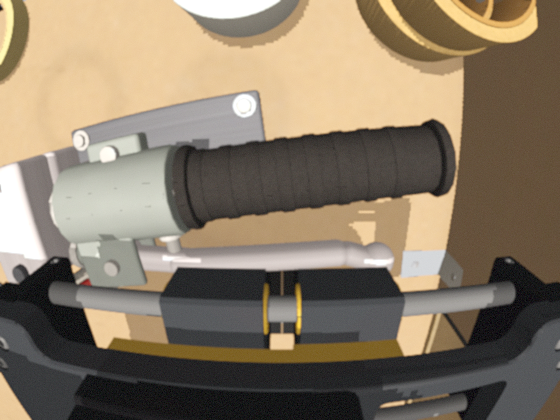

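The right lever stops hard with a clear gap: ball at (378,254), grip edge at about (370,200), force rising without any movement. I'll add a little more push to about 9–10 N and check the angle.

Call:
{"api": "move_arm", "payload": {"motion": [[0.02, 0, 0, 0, 0, 0], [0, 0, 0, 0, 0, 0], [0, 0, 0, 0, 0, 0], [0, 0, 0, 0, 0, 0], [0, 0, 0, 0, 0, 0]]}}

```text
time_s: 17.15
eef_pos: [0.4809, -0.2119, 0.0922]
eef_rot: [-0.0, 1.0, -0.002, -0.003]
ft_force: [-8.3, -1.9, 5.8]
width: 0.0005
```

Run:
```python
from h import *
s=status.read_state(); print(s['eef_pos'],s['ft_force'],s['time_s'])
w=optics.camera("wrist"); t=optics.camera("top"); sc=optics.camera("scene")
cv2.imwrite("pics/wrist8.png",w);cv2.imwrite("pics/top8.png",t);cv2.imwrite("pics/scene8.png",sc)
f=[status.read_state()['ft_force']]; print(f)
th=np.radians(6); O=np.array([.530,-.141]); xh=np.array([np.cos(th),np.sin(th)]); yh=np.array([-xh[1],xh[0]])
piv=O-.03*xh+.015*yh
ang=lambda P:np.arctan2(-(P[:2]-piv)@xh,-(P[:2]-piv)@yh)
r=np.array([.452,-.252]);P=wrist(378,254,.115,s); print(P,ang(r)-ang(P), 'ball gap to axis',(P[:2]-O)@xh)
a=cv2.imread('pics/top0.png').astype(int)
d=np.abs(a-t).max(2)[120:300,130:290]; print((d>40).sum())
```

```text
[ 0.48087165 -0.21188501  0.09220352] [-8.334098   -1.90671293  5.8210782 ] 17.15
[array([-9.49038799, -2.14940256,  5.45551771])]
[ 0.49796238 -0.25850581  0.115     ] 0.3578106912810706 ball gap to axis -0.044144814214634516
0
```

View pics/top8.png

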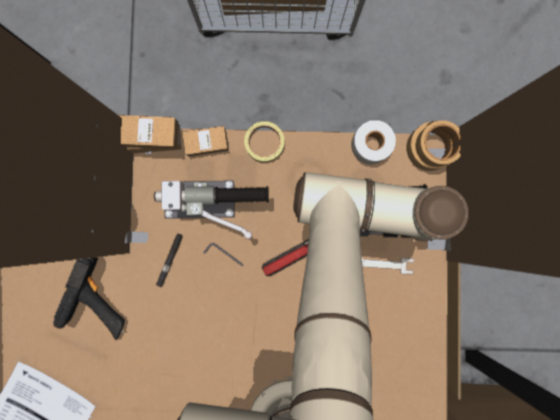

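View pics/scene8.png

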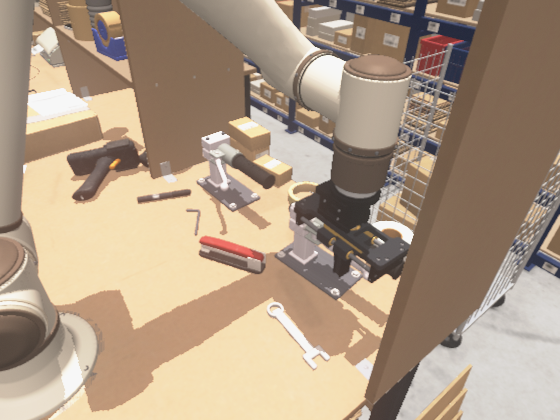

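The checks agree. The right lever is at about 0.35 rad with a gap left, held at about 9 N. The left lever and loose items are unchanged wherever the top view shows them. I'm handing in.

Run:
```python
from h import *
s=status.read_state(); print(s['ft_force'],s['time_s']); ctrl.hand_in()
```

```text
[-9.49038799 -2.14940256  5.45551771] 17.3
the job is handed in; nothing more can be done
```

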